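# Unlatch the specimen case and take the fossil horn out for cleaning

### The arm

A 6-joint arm with a two-finger parallel gripper is mounted at the origin on the work surface. World frame = base frame: x ahead of the robot, y to its left, z up, the work surface at z = 0. Lengths are in m, angles in degrees, forces in N, time in s.
With the tool pointing down it reaches from about 0.35 to 0.875 m from the base axis. Payload 4.2 kg.
Tool frame: the origin (TCP) lies midway between the tips of the shut fingers; the grasp point (between the pads) lies 19 mm behind it; z points along the fingers, y is the line along which they close (so a half turn about z gives the same grasp; the last joint's range is limited). The gripper opens to 87 mm and grips with 3 to 60 N. Pads are 19 mm wide; open, the fingers measure 117 mm over their backs; the gripper's body (75 mm by 190 mm) begins 51 mm behind the grasp point.
Start: joints at [-51.475, 22.042, 0.453, 0, -68.411, -14.817], TCP at [0.251, -0.572, 0.223] pointing down, gripper open.
Joint ranges: [-179.83, 179.83], [-69.29, 118.12], [-61.27, 80.66], [-181.25, 117.63], [-171.15, -9.14], [-177.46, 177.46]. Speed limits (degrees/s): [159.86, 159.86, 180, 180, 180, 180].

### API

Orientations are given as a 3x3 rotation matrix whose columns are the frame's x, y, z axes.
In Python, from station import r, cams gives the robot as it stands.
- The arm moves only by the tool play_rows, never from a script. Its argument "commands" is text: rows parted by semicolons, each of 6 numbers parted by spaces: the shift along the world's x, y, z normalised to -1 to 1, where 1 is 30 mm, then the turn, a rotation vector about the world's x, y, z normalised to -1 to 1, where 1 is 0.15 rad. A call has 1 to 20 rows; each row shifts and turns the commanded pose from where the row before left it; what a row does not reach is not made up. A row lasts 1/10 s, in which the tool goes at most 50 mm and 8.59 degrees, less where a joint would pass 70% of its speed; a pose out of reach is approached as far as the arm can. A call with a number of a shift or a turn outside -1 to 1 is refused whole. A call with a gripper value outside its range is refused whole. "grip" is the finger opening in mm, from 0 to 87, set as the call begins (left out, the last holds). The fingers move at their own pace and stop on an object; the grip force is fixed at half the most. Time passes only in rows, so rows that do not move let the fingers close. It gives the time, the measured TCP pose, the force, the opening and the grip force at its end, in the units of the state.
- r.sense(): the state, without advancing time (a new reading comes with each control period).
- cams.capture(name): name is "side" or "top"; returns (picture, depth): 384x512x3 uint8, blue, green, red; 384x512 float32, m along the optical axis (not along the pixel's ray), 0 where there is no reading.
- cams.camera_info(name): a dict with "mtx" (3x3 intrinsics, pixels), "R" (3x3) and "t" (3): a world point X has camera coordinates R X + t. Camera axes: x right, y down, z forward; pixel columns grow to the right and rows downward; lengths in m; the calibration is good to about 2 mm. A picture is of the moment at which its call begins. camera_info takes no time and is no camera call.
- r.finish_job(): hands the job in; it is judged then, once.
The state is a dict: "time_s": time; "joints": joint angles; "joint_velocities": joint speeds; "effort": joint torques, N m; "tcp_pos": TCP position; "ee_rot": TCP orientation; "wrist_force": force on the tool from outside, world axes, zero at the start; "moment": the same for the moment, N m; "gripper_width": opening from 0.0 (shut) to 1.0 (fully open); "gripper_force": force on a finger pad.
Only numpy, scipy, OpenCV 4.12 (cv2) and the standard library are available. Lean on these libraries where they do the work, as an engineer would, in place of code of your own. Each camera call takes 0.05 s, during which the arm holds its last target. There are 200 camera calls.

### The job

Get the fossil horn core out for cleaning: turn the case's latch knob its quarter turn to release the glazed lid, and swing the lid up until it stands open on its own. Then lift out the horn (not the molar or the ammonite beside it) and lay it down gently in the tray, lengthwise so that its whole length rests on the blue foam pad. Leave the lid standing open, and leave the other specimens, the tray's loupe and bone chip, the bottle and the jar as they are.

Things in the scene. Friction and masses are not known exactly. Their poses are not given: they have to be found in the camera images.
- case: Specimen case, fixed: white metal box 220 (x) x 340 (y) mm; origin at the centre of its underside, x towards the hinge side, z up. Walls 5 mm thick, rim 100 mm high; inside, a flat grey foam bed 36 mm above the bench, where three specimens lie in lanes along x at about y = -85, 0, +85 mm (which is where varies). A steel flange juts 16 mm inwards under the front rim below the latch.
- lid (a joint): Hinge angle of the lid, rad: 0 shut, stop at 1.6 (just past upright). The hinge is stiff: the lid stays at whatever angle it is left. Lifting it by the handle takes about 8 to 10 N. While the latch is locked it lifts no more than about 0.02.
- lid_hinge (a point): Middle of the lid's hinge line: 112 mm behind the case's centre, 104 mm above the bench. Axes are the lid's (equal to the case's when shut): y along the hinge line, z out of its top face; it reaches 227 mm towards -x; opening turns its front edge up and back (positive about y). Aluminium frame 12 mm thick, 340 mm wide, clear pane, front rail 60 mm wide, top face 10 mm above the hinge line.
- lid_handle (a point): Middle of the grip bar of the steel bow handle on the lid's front rail: round bar 10 mm thick, 100 mm long along y, its axis 38 mm above the lid's top face (a post at each end). At (-202, -55, +48) mm from lid_hinge in the lid's axes, which are its own axes too.
- latch (a joint): Turn of the latch knob, rad: starts locked, between 0 and 0.3; stop at 1.57, released. Grows counter-clockwise seen from above the lid. The cam under the lid comes clear of the flange at about 1.2; turn it on to the stop. Turning takes about 0.06 N m.
- latch_grip (a point): Point on the knob's axis, 22 mm above the lid's top face: the height to grip. Black wing knob at (-185, +75) mm from lid_hinge: wing 46 mm long (own x), 12 mm thick (own y), from 6 to 34 mm above the lid's top face, round base of 15 mm radius. Its -x end, with a red flash, points as the cam does: to the front edge when locked, along that edge towards the handle when released.
- horn: Fossil horn core, cream and brown, 138 mm long, about 170 g (varies by a third), lying on its side along the case's x within 0.2 rad, tip to the rear. Origin on its underside near its centre of mass, x from root to tip. At the origin 31 mm wide and high, its axis along x; it tapers from 41 mm at the broken root (56 mm towards -x) to a 14 mm tip (82 mm towards +x), both ends curving towards -y.
- horn_root (a point): Centre of the horn's root face, at (-52, -5, 20) mm from the horn's origin.
- horn_tip (a point): End of the horn's tip, at (82, -13, 7) mm from the horn's origin.
- molar: Fossil molar tooth, grey-cream block about 80 x 30 x 26 mm with dark ridges, in the case; origin at the centre of its underside, x along it. Leave alone.
- ammonite: Dark brown ammonite, 46 mm across and 18 mm thick, in the case; origin at the centre of its underside. Leave alone.
- tray: Cream plastic cleaning tray, fixed to the bench: 330 (x) x 240 (y) mm, rim 24 to 26 mm high, floor 6 mm above the bench; origin at the centre of its underside.
- pad_top (a point): Centre of the top face of the firm blue foam pad in the tray: 170 mm (x) x 80 mm (y), top face 19 mm above the bench, i.e. 13 mm above the tray floor. Axes are the tray's; the pad's centre lies 55 mm from the tray's centre towards +x.
- loupe: Small steel folding magnifier 67 x 26 x 10 mm, in the tray beside the pad. Leave alone.
- chip: Small bone chip 24 x 16 x 10 mm, in the tray beside the pad. Leave alone.
- bottle: White bottle with a green band, 66 mm across and 195 mm high, standing beyond the case and tray. Leave alone.
- jar: Amber jar with black cap, 52 mm across and 62 mm high, standing beyond the case and tray. Leave alone.

How it is judged (in metres and radians):
On the way, in this order (a step that is already met when the one before it is completed fails the run):
1. the latch knob is turned to its released position while the lid is still shut (value of joint latch above 1.3 rad and value of joint lid below 0.1 rad), for 0.1 s.
2. the lid stands open, at least 72 degrees up (value of joint lid above 1.25 rad), for 0.2 s.
At the end, for the whole second after the job is handed in: The lid stands open by itself (more than 1.2 rad); the horn lies at rest on the blue pad, either way round, with both its root and its tip over the pad (within 85 mm of the pad's centre lengthwise and 40 mm crosswise, and lower than 35 mm above it), released (value of joint lid above 1.2 rad and x of horn_root in the frame of pad_top between -0.085 and 0.085 m and x of horn_tip in the frame of pad_top between -0.085 and 0.085 m and y of horn_root in the frame of pad_top between -0.04 and 0.04 m and y of horn_tip in the frame of pad_top between -0.04 and 0.04 m and z of each of horn_root, horn_tip in the frame of pad_top below 0.035 m and linear speed of horn below 0.02 m/s and velocity of joint lid between -0.05 and 0.05 rad/s); the robot touches nothing.
It fails at once if the molar or the ammonite is shifted by more than 15 mm (distance of any of molar, ammonite from where it was at the start of the episode above 0.015 m).
It fails at once if the loupe or the bone chip in the tray is shifted by more than 20 mm (distance of any of loupe, chip from where it was at the start of the episode above 0.02 m).
It fails at once if the bottle or the jar is shifted by more than 30 mm (distance of any of bottle, jar from where it was at the start of the episode above 0.03 m).
It fails at once if the horn is pressed into the pad or tray with more than 40 N (contact force between horn and tray above 40 N).
It fails at once if the horn is let fall from more than about 12 mm (it moves faster than 0.5 m/s with no finger on it) (linear speed of horn above 0.5 m/s and contact force between the fingers and horn below 0.2 N).
It also fails if it takes over 67 s, if anything falls off the work surface, if the arm or the gripper's body presses on something with over 40 N, if the wrist force passes 120 N, or if a joint passes its speed limit or range.

## Working session

There is one attempt and no reset: what is moved stays moved. The work goes in short steps, Python scripts to look and compute and a tool call to move; the robot and the scene stay as the last step left them, time stands still between calls to the robot, and variables do not carry over. Pictures are saved under pics/ and viewed, at most 10 in all, crops included, and the job is handed in when it is done.

Besides the shell and the picture viewer there is one more tool, called in YAML: its name, and indented under it one key for each argument. play_rows: Moves the arm, as the interface text tells. Scaled input: -1 to 1 covers 30 mm each way for a shift and 0.15 rad each way for a turn. Its arguments: {"type":"object","properties":{"commands":{"type":"string"},"grip":{"type":"number"}},"required":["commands"]}

```bash
mkdir -p pics; ls; python3 - <<'E'
from station import r,cams
import cv2,numpy as np
s=r.sense();print(s['time_s'],s['tcp_pos'],s['ee_rot'])
for n in('side','top'):
    p,d=cams.capture(n);cv2.imwrite(f'pics/{n}0.png',p);np.savez(f'{n}0.npz',p=p,d=d)
    c=cams.camera_info(n);R=np.array(c['R']);print(n,c['mtx'],R,-R.T@np.array(c['t']))
E
```

```text
pics
0.0 [ 0.25108278 -0.57167489  0.22145396] [[-9.15659699e-01 -4.01953098e-01 -1.01074552e-03]
 [-4.01954347e-01  9.15657583e-01  1.97295692e-03]
 [ 1.32460650e-04  2.21283070e-03 -9.99997543e-01]]
side [[457.46793654   0.         263.83594575]
 [  0.         457.46793654 193.98984119]
 [  0.           0.           1.        ]] [[-0.9278363  -0.37295572  0.00488224]
 [-0.27496951  0.67510561 -0.68456131]
 [ 0.25201503 -0.63650329 -0.72893894]] [0.28799916 0.76398849 1.01057893]
top [[405.59042608   0.         254.32618885]
 [  0.         405.59042608 190.16582595]
 [  0.           0.           1.        ]] [[-1.26945200e-01 -9.91909580e-01  5.48989329e-04]
 [-9.67377699e-01  1.23683226e-01 -2.21094657e-01]
 [ 2.19238008e-01 -2.85979855e-02 -9.75252199e-01]] [ 0.43679418 -0.00260013  0.96495   ]
```

View pics/top0.png

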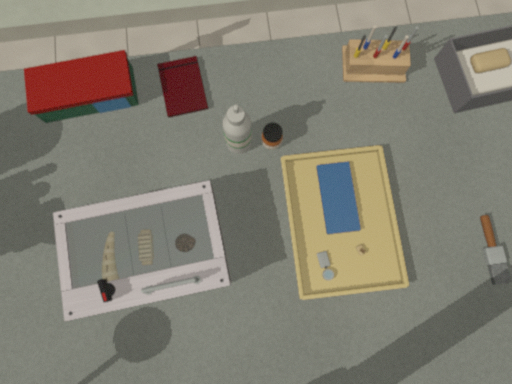

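View pics/side0.png

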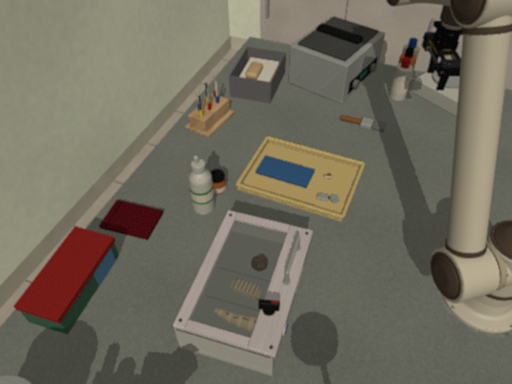

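The top view shows the case at left, with latch knob at (105,290) and red flash at (103,297), the handle at (170,285), and the horn at (109,255). The tray is at right with its pad at (338,197), loupe at (326,265) and chip at (362,249). The bottle (237,130) and jar (272,135) stand beyond them.

```bash
cat > h.py <<'E'
import numpy as np,cv2
from station import r,cams
def cam(n):
    c=cams.camera_info(n);return np.array(c['mtx']),np.array(c['R']),np.array(c['t']).ravel()
def plane(n,uv,z):
    K,R,t=cam(n);uv=np.atleast_2d(uv).astype(float);C=-R.T@t
    d=np.c_[uv,np.ones(len(uv))]@np.linalg.inv(K).T@R
    return C+d*((z-C[2])/d[:,2])[:,None]
def cloud(n,d):
    K,R,t=cam(n);v,u=np.mgrid[:384,:512]
    P=np.stack([u,v,np.ones_like(u)],-1)@np.linalg.inv(K).T*d[...,None]
    W=(P-t)@R;W[d==0]=np.nan;return W
def rect(n,m,z):
    v,u=np.nonzero(m);return cv2.minAreaRect((plane(n,np.c_[u,v],z)[:,:2]*1000).astype(np.float32))
def big(m):
    k,l,s,c=cv2.connectedComponentsWithStats(m.astype(np.uint8));i=1+s[1:,4].argmax();return l==i
E
python3 - <<'E'
from h import *
D=np.load('top0.npz');p,d=D['p'],D['d'];W=cloud('top',d);z=W[...,2]
hsv=cv2.cvtColor(p,cv2.COLOR_BGR2HSV)
left=np.zeros_like(z,bool);left[170:330,40:240]=1
m=big(left&(z>.10)&(z<.13));print('lid',m.sum(),rect('top',m,.114),np.nanmedian(z[m]))
m2=left&(z>.135)&(z<.17)
k,l,s,c=cv2.connectedComponentsWithStats(m2.astype(np.uint8))
for i in range(1,k):
    if s[i,4]>8: print(s[i],c[i],rect('top',l==i,.155),np.nanmedian(z[l==i]),np.nanmean(W[l==i],0))
red=left&(hsv[...,1]>150)&((hsv[...,0]<10)|(hsv[...,0]>170))
print('red',red.sum(),np.nanmean(W[red],0),plane('top',np.argwhere(red)[:,::-1].mean(0),.148))
blk=np.zeros_like(left);blk[272:310,90:125]=1;blk&=(p.max(2)<50)|red
print('knob',rect('top',blk,.146),np.nanmean(W[blk&(z>.135)],0))
blue=big((hsv[...,0]>98)&(hsv[...,0]<120)&(hsv[...,1]>120)&(np.arange(512)>280))
print('pad',blue.sum(),rect('top',blue,.019),np.nanmedian(z[blue]))
for n,c in [('tip/root',[(113,234),(108,278)])]: print(n,plane('top',c,.052))
p2=cv2.resize(p[220:310,50:240],None,fx=4,fy=4,interpolation=cv2.INTER_CUBIC);cv2.imwrite('pics/crop0.png',p2)
E
```

```text
lid 17342 ((537.0245361328125, 224.52261352539062), (228.50523376464844, 340.8712158203125), 4.725666046142578) 0.10981364827539947
[141 277  57  17 298] [168.91610738 284.92281879] ((452.5480041503906, 162.18927001953125), (10.088027000427246, 110.45931243896484), 4.666463375091553) 0.15501732459879214 [0.45255296 0.16235476 0.1546809 ]
[ 97 279  14  24 187] [103.39037433 290.42245989] ((458.5257263183594, 288.7152404785156), (46.20888137817383, 15.802302360534668), 14.57384967803955) 0.14565845910468372 [0.45861793 0.29283324 0.1448793 ]
red 24 [0.44697894 0.29121829 0.14752724] [[0.44696755 0.29104703 0.148     ]]
knob ((461.3194274902344, 285.70257568359375), (41.28706359863281, 24.44810676574707), 14.781545639038086) [0.46046444 0.29195578 0.14452258]
pad 341 ((646.3763427734375, -225.22618103027344), (74.06057739257812, 86.77872467041016), 88.35126495361328) 0.018511669346131764
tip/root [[0.58197826 0.29923424 0.052     ]
 [0.48634547 0.3150371  0.052     ]]
```

View pics/crop0.png

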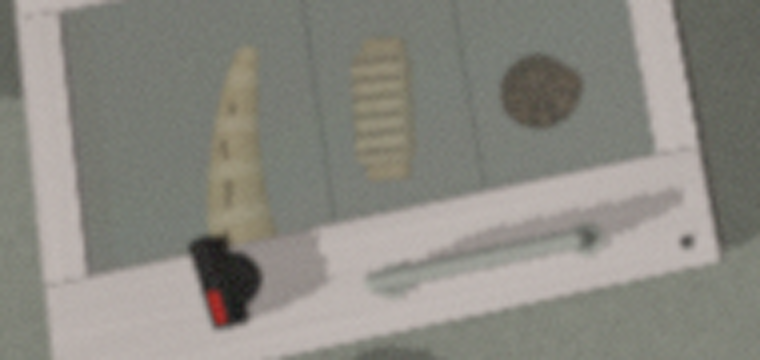

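play_rows:
  commands: "0.6 1 0 0 0 -0.1;0.6 1 0 0 0 -0.1;0.6 1 0 0 0 -0.1;0.6 1 0 0 0 -0.1;0.6 1 0 0 0 -0.1;0.6 1 0 0 0 -0.1;0.6 1 0 0 0 -0.1;0.6 1 0 0 0 -0.1;0.6 1 0 0 0 -0.1;0.6 1 0 0 0 -0.1;0 1 0 0 0 0;0 1 0 0 0 0;0 1 0 0 0 0;0 1 0 0 0 0;0 1 0 0 0 0;0 1 0 0 0 0;0 1 0 0 0 0;0 1 0 0 0 0;0 1 0 0 0 0;0 0.5 0 0 0 0"
  grip: 50

```text
time_s: 2.1
tcp_pos: [0.431, 0.0145, 0.2223]
ee_rot: [[-0.965, -0.263, -0.0], [-0.263, 0.965, 0.0], [0.0, 0.0, -1.0]]
wrist_force: [0.2, -0.2, -0.1]
gripper_width: 0.572
gripper_force: 0.0
```

```bash
python3 - <<'E'
from h import *
D=np.load('top0.npz');p,d=D['p'],D['d']
hsv=cv2.cvtColor(p,cv2.COLOR_BGR2HSV);print(hsv[197,338],hsv[175,330])
b=big((hsv[...,0]>95)&(hsv[...,0]<125)&(hsv[...,1]>90)&(np.arange(512)>280)&(np.arange(512)<390)&(np.arange(384)[:,None]>140))
print('pad',b.sum(),rect('top',b,.019))
s=r.sense();print(s['time_s'],s['tcp_pos'],s['joints'])
E
```

```text
[104 118 136] [105 118 138]
pad 2166 ((608.6292724609375, -225.27586364746094), (76.52294158935547, 164.69703674316406), 89.209716796875)
2.1 [0.43096786 0.01450298 0.22234626] [ 2.36645714e+01  2.75250413e+00 -2.49347708e+01 -2.13006337e-02
 -6.23226453e+01 -9.84324586e+01]
```

play_rows:
  commands: "0.1 1 0 0 0 0;0.1 1 0 0 0 0;0.1 1 0 0 0 0;0.1 1 0 0 0 0;0.1 1 0 0 0 0;0.1 1 0 0 0 0;0.1 1 0 0 0 0;0.1 1 0 0 0 0;0.1 1 0 0 0 0;0.05 0.3 0 0 0 0;0 0 -1 0 0 0;0 0 -1 0 0 0;0 0 -0.8 0 0 0;0 0 -0.5 0 0 0;0 0 0 0 0 0;0 0 0 0 0 0"

```text
time_s: 3.7
tcp_pos: [0.46, 0.2914, 0.1238]
ee_rot: [[-0.965, -0.261, 0.0], [-0.261, 0.965, -0.0], [0.0, -0.0, -1.0]]
wrist_force: [0.7, 0.3, 0.6]
gripper_width: 0.574
gripper_force: 0.0
```

```bash
python3 - <<'E'
from h import *
p,d=cams.capture('side');cv2.imwrite('pics/s1.png',cv2.resize(p[200:360,180:380],None,fx=4,fy=3.7))
E
```

```text
(no output)
```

View pics/s1.png

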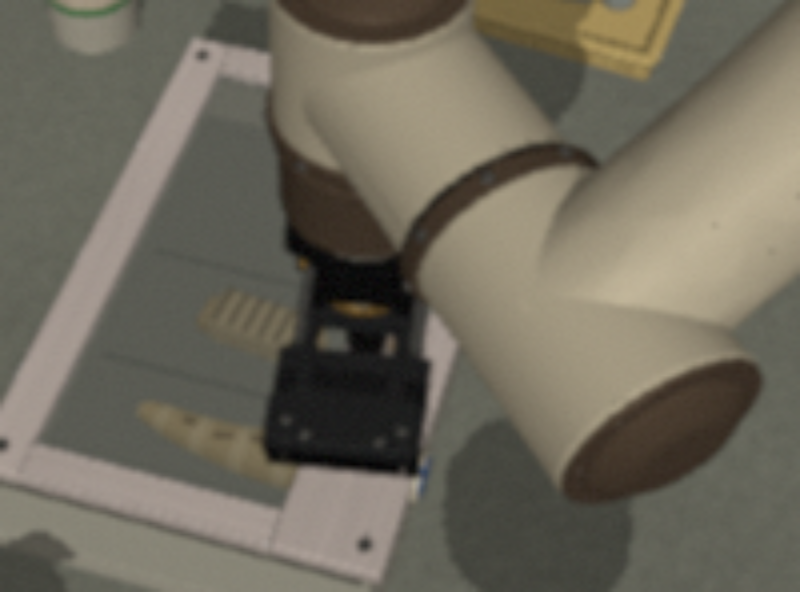

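The fingers straddle the knob, which the gripper hides at about (345,420) in the crop; nothing else is touched. Closing.

play_rows:
  commands: "0 0 0 0 0 0;0 0 0 0 0 0;0 0 0 0 0 0;0 0 0 0 0 0;0 0 0 0 0 0;0 0 0 0 0 0;0 0 0 0 0 0;0 0 0 0 0 0"
  grip: 0

```text
time_s: 4.55
tcp_pos: [0.4589, 0.2959, 0.1238]
ee_rot: [[-0.965, -0.261, 0.0], [-0.261, 0.965, 0.007], [-0.002, 0.007, -1.0]]
wrist_force: [-7.7, 10.8, 0.4]
gripper_width: 0.136
gripper_force: 30.0
```

play_rows:
  commands: "-0.05 0.17 0 0 0 0;0 0 0 0 0 0.8;0 0 0 0 0 0.8;0 0 0 0 0 0.8;0 0 0 0 0 0.8;0 0 0 0 0 0.8;0 0 0 0 0 0.8;0 0 0 0 0 0.8;0 0 0 0 0 0.8;0 0 0 0 0 0.8;0 0 0 0 0 0.8;0 0 0 0 0 0.8;0 0 0 0 0 0;0 0 0 0 0 0"

```text
time_s: 5.95
tcp_pos: [0.4603, 0.2949, 0.1238]
ee_rot: [[0.013, -1.0, 0.003], [-1.0, -0.013, -0.003], [0.003, -0.003, -1.0]]
wrist_force: [9.3, -6.2, -1.2]
gripper_width: 0.132
gripper_force: 30.0
```

```bash
python3 -c "
from h import *
s=r.sense();print(s['wrist_force'],s['moment'],s['joints'])"
```

```text
[ 9.25038858 -6.16213621 -1.20561663] [-1.92675483 -2.42182111  0.14808676] [ 49.77498512  19.85487821 -18.6014898    0.29595099 -51.58917271
 -49.20009955]
```

play_rows:
  commands: "0.03 -0.05 0 0 0 0.4;0.05 -0.05 0 0 0 0.4;0 0 0 0 0 0.2;0 0 0 0 0 0;0 0 0 0 0 0"

```text
time_s: 6.45
tcp_pos: [0.4607, 0.2945, 0.1238]
ee_rot: [[0.161, -0.987, 0.0], [-0.987, -0.161, 0.001], [-0.001, -0.001, -1.0]]
wrist_force: [-3.6, 3.9, 2.2]
gripper_width: 0.147
gripper_force: 30.0
```

```bash
python3 -c "
from h import *
s=r.sense();print(s['wrist_force'],s['moment'],s['joints'])"
```

```text
[-3.61674486  3.85870656  2.21298085] [ 1.11884653  0.85806534 -0.66517484] [ 4.95604227e+01  1.98508731e+01 -1.84804971e+01 -4.37665924e-02
 -5.15959391e+01 -4.02872758e+01]
```

play_rows:
  commands: "0 0 0 0 0 0;0 0 0 0 0 0;0 0 0 0 0 0;0 0 0.5 0 0 0;0 0 1 0 0 0;0 0 1 0 0 -0.2;-0.05 -1 0 0 0 -0.2;-0.05 -1 0 0 0 -0.2;-0.05 -1 0 0 0 0;-0.05 -1 0 0 0 0;-0.03 -0.4 0 0 0 0;0 0 -1 0 0 0;0 0 -1 0 0 0;0 0 -0.3 0 0 0;0 0 0 0 0 0"
  grip: 45

```text
time_s: 7.95
tcp_pos: [0.4534, 0.1615, 0.1285]
ee_rot: [[0.074, -0.997, -0.002], [-0.997, -0.073, -0.002], [0.002, 0.003, -1.0]]
wrist_force: [0.2, -0.1, -1.0]
gripper_width: 0.518
gripper_force: 0.0
```

```bash
python3 - <<'E'
from h import *
p,d=cams.capture('side');cv2.imwrite('pics/s2.png',cv2.resize(p[200:360,180:380],None,fx=4,fy=3.7))
E
```

```text
(no output)
```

View pics/s2.png

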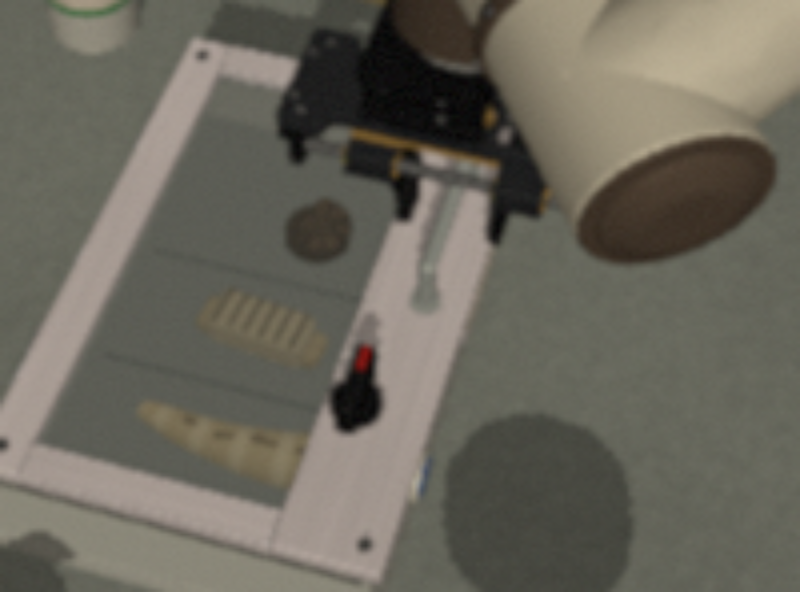

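The knob is released, with its red flash at (365,357) pointing along the edge to the handle. The fingers straddle the handle bar at about (440,200). I'll grip it and compute the arc.

play_rows:
  commands: "0 0 0 0 0 0;0 0 0 0 0 0;0 0 0 0 0 0;0 0 0 0 0 0;0 0 0 0 0 0;0 0 0 0 0 0"
  grip: 0

```text
time_s: 8.6
tcp_pos: [0.4545, 0.162, 0.1299]
ee_rot: [[0.073, -0.997, 0.002], [-0.997, -0.073, 0.0], [-0.0, -0.002, -1.0]]
wrist_force: [2.3, -1.6, 0.7]
gripper_width: 0.1
gripper_force: 29.8
```

```bash
python3 - <<'E'
from h import *
s=r.sense();print(s['wrist_force'])
t=np.arange(0,1.53,.075);a=np.radians(4.6)
x=-202*np.cos(t)+48*np.sin(t);z=202*np.sin(t)+48*np.cos(t)
print(np.round(np.c_[np.diff(x)*np.cos(a),np.diff(x)*np.sin(a),np.diff(z)]/30,2).tolist())
E
```

```text
[ 2.34980789 -1.59682495  0.66426253]
[[0.14, 0.01, 0.5], [0.18, 0.01, 0.49], [0.21, 0.02, 0.47], [0.25, 0.02, 0.46], [0.28, 0.02, 0.44], [0.31, 0.03, 0.41], [0.34, 0.03, 0.39], [0.37, 0.03, 0.36], [0.4, 0.03, 0.33], [0.42, 0.03, 0.3], [0.44, 0.04, 0.27], [0.46, 0.04, 0.24], [0.48, 0.04, 0.2], [0.49, 0.04, 0.17], [0.5, 0.04, 0.13], [0.51, 0.04, 0.09], [0.51, 0.04, 0.05], [0.52, 0.04, 0.01], [0.52, 0.04, -0.03], [0.51, 0.04, -0.06]]
```

play_rows:
  commands: "0.14 0.01 0.5 0 0 0;0.18 0.01 0.49 0 0 0;0.21 0.02 0.47 0 0 0;0.25 0.02 0.46 0 0 0;0.28 0.02 0.44 0 0 0;0.31 0.03 0.41 0 0 0;0 0 0 0 0 0"

```text
time_s: 9.3
tcp_pos: [0.4947, 0.1651, 0.2113]
ee_rot: [[0.072, -0.997, -0.003], [-0.997, -0.072, -0.001], [0.001, 0.003, -1.0]]
wrist_force: [2.1, -0.5, -5.1]
gripper_width: 0.099
gripper_force: 30.1
```

play_rows:
  commands: "0.34 0.03 0.39 0 0 0;0.37 0.03 0.36 0 0 0;0.4 0.03 0.33 0 0 0;0.42 0.03 0.3 0 0 0;0.44 0.04 0.27 0 0 0;0.46 0.04 0.24 0 0 0;0.48 0.04 0.2 0 0 0;0.49 0.04 0.17 0 0 0;0.5 0.04 0.13 0 0 0;0.51 0.04 0.09 0 0 0;0.51 0.04 0.05 0 0 0;0.52 0.04 0.01 0 0 0;0.52 0.04 -0.03 0 0 0;0 0 0 0 0 0;0 0 0 0 0 0;0 0 0 0 0 0"

```text
time_s: 10.9
tcp_pos: [0.6731, 0.1795, 0.2853]
ee_rot: [[0.073, -0.997, -0.003], [-0.997, -0.073, -0.0], [0.0, 0.003, -1.0]]
wrist_force: [2.7, -1.1, -11.9]
gripper_width: 0.092
gripper_force: 30.6
```

```bash
python3 - <<'E'
from h import *
p,d=cams.capture('side');cv2.imwrite('pics/s3.png',p)
E
```

```text
(no output)
```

View pics/s3.png

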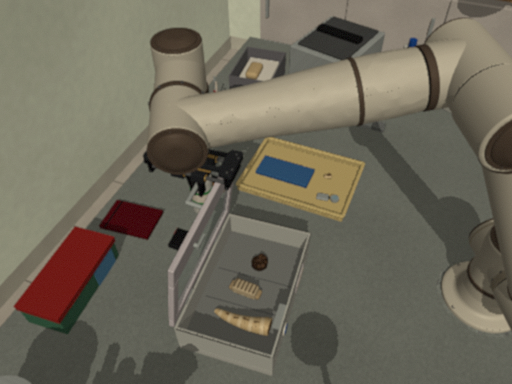

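The lid stands up nearly vertical, edge from (225,185) to (175,310). The horn is visible at (215–272, 310–333), and the tray and bottle are clear. I'll release and rise above the lid.

play_rows:
  commands: "0 0 0 0 0 0;0 0 0 0 0 0;0 0 0 0 0 0;0 0 0.5 0 0 0;0 0 1 0 0 0;0 0 1 0 0 0;0 0 0.5 0 0 0;0 0 0 0 0 0"
  grip: 28

```text
time_s: 11.75
tcp_pos: [0.6745, 0.1796, 0.3837]
ee_rot: [[0.073, -0.997, 0.01], [-0.997, -0.073, 0.003], [-0.003, -0.01, -1.0]]
wrist_force: [0.2, -1.1, -0.6]
gripper_width: 0.331
gripper_force: 0.0
```

```bash
python3 - <<'E'
from h import *
for n in('side','top'):
    p,d=cams.capture(n);np.savez(f'{n}4.npz',p=p,d=d)
    q=p[270:360,160:320] if n=='side' else p[210:310,60:240]
    cv2.imwrite(f'pics/{n}4.png',cv2.resize(q,None,fx=4,fy=4))
    W=cloud(n,d);h=cv2.cvtColor(p,cv2.COLOR_BGR2HSV)
    m=(W[...,2]>.042)&(W[...,2]<.085)&(W[...,0]>.44)&(W[...,0]<.63)&(W[...,1]>.25)&(W[...,1]<.375)&(h[...,1]>45)&(h[...,0]<30)
    m=big(m);P=W[m]*1000
    print(n,m.sum(),P.min(0),P.max(0),P.mean(0),cv2.minAreaRect(P[:,:2].astype(np.float32)))
    for x in range(450,630,15):
        q=P[abs(P[:,0]-x)<7.5]
        if len(q)>3: print(x,np.round([q[:,1].min(),q[:,1].max(),np.percentile(q[:,2],95)]),len(q))
print(r.sense()['tcp_pos'])
E
```

```text
side 757 [453.32030551 288.05340968  43.80152987] [590.43510835 330.15674599  79.16579855] [506.25574141 316.29025675  63.42035926] ((521.1946411132812, 314.7662353515625), (136.4207000732422, 40.11754608154297), 7.101653575897217)
450 [289. 326.  77.] 57
465 [288. 329.  78.] 119
480 [293. 329.  75.] 114
495 [295. 330.  73.] 101
510 [302. 329.  70.] 88
525 [305. 329.  67.] 77
540 [305. 328.  65.] 66
555 [304. 326.  61.] 59
570 [305. 321.  58.] 48
585 [302. 317.  52.] 28
top 834 [450.62410181 283.37286954  42.06585533] [588.66677777 325.48138848  78.19678774] [506.80976633 306.10583218  62.1222175 ] ((519.4471435546875, 310.892578125), (136.68783569335938, 38.65203094482422), 7.2867865562438965)
450 [283. 322.  76.] 52
465 [284. 323.  75.] 136
480 [288. 325.  74.] 124
495 [293. 325.  69.] 113
510 [296. 325.  68.] 99
525 [299. 325.  65.] 83
540 [300. 322.  61.] 79
555 [300. 322.  58.] 69
570 [299. 318.  55.] 51
585 [300. 312.  50.] 28
[0.67345581 0.17971902 0.37879211]
```

View pics/top4.png

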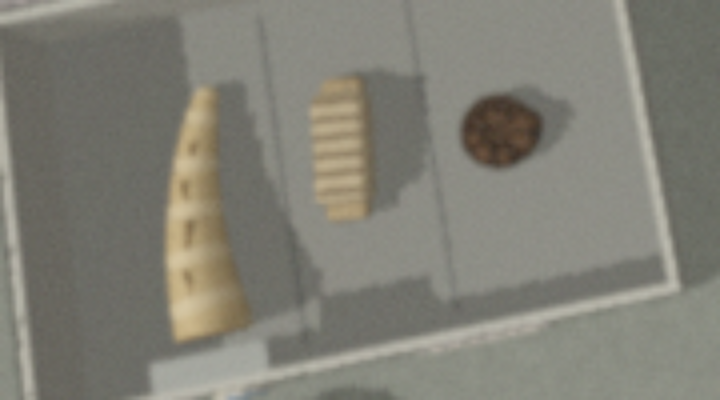

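The open case shows the horn at crop (165–250, 85–340), root at the front and clear of the flange. The molar is at (340,148) and the ammonite at (503,130). The horn's origin comes out at about (507, 313) mm with a yaw of +4°.

play_rows:
  commands: "-0.4 0.32 0 0 0 -0.8;-0.4 0.32 0 0 0 -0.8;-0.4 0.32 0 0 0 -0.8;-0.4 0.32 0 0 0 -0.8;-0.4 0.32 0 0 0 -0.8;-0.4 0.32 0 0 0 -0.8;-0.4 0.32 0 0 0 -0.8;-0.4 0.32 0 0 0 -0.8;-0.4 0.32 0 0 0 -0.8;-0.4 0.32 0 0 0 -0.8;-0.4 0.32 0 0 0 -0.8;-0.4 0.32 0 0 0 -0.8;-0.4 0.32 0 0 0 -0.8;-0.35 0.3 0 0 0 -0.1;0 0 -1 0 0 0;0 0 -1 0 0 0;0 0 -1 0 0 0;0 0 -1 0 0 0;0 0 -1 0 0 0;0 0 -1 0 0 0"
  grip: 62

```text
time_s: 13.85
tcp_pos: [0.5063, 0.3126, 0.1957]
ee_rot: [[-0.998, -0.069, -0.002], [-0.069, 0.998, -0.001], [0.002, -0.001, -1.0]]
wrist_force: [-0.2, -0.5, 0.5]
gripper_width: 0.714
gripper_force: 0.0
```

play_rows:
  commands: "0 0 -1 0 0 0;0 0 -1 0 0 0;0 0 -1 0 0 0;0 0 -1 0 0 0;0 0 -0.5 0 0 0;0 0 -0.3 0 0 0;0 0 -0.15 0 0 0;0 0 0 0 0 0;0 0 0 0 0 0"

```text
time_s: 14.75
tcp_pos: [0.5077, 0.3138, 0.0503]
ee_rot: [[-0.998, -0.069, 0.001], [-0.069, 0.998, 0.001], [-0.001, 0.001, -1.0]]
wrist_force: [0.7, -0.4, 0.4]
gripper_width: 0.714
gripper_force: 0.0
```

Lag settled at 0.0503; lower 8 mm and close.

play_rows:
  commands: "0 0 -0.28 0 0 0;0 0 0 0 0 0;0 0 0 0 0 0"

```text
time_s: 15.05
tcp_pos: [0.5072, 0.3133, 0.041]
ee_rot: [[-0.998, -0.069, -0.0], [-0.069, 0.998, -0.0], [0.0, -0.0, -1.0]]
wrist_force: [0.1, 0.4, 0.7]
gripper_width: 0.712
gripper_force: 0.0
```

play_rows:
  commands: "0 0 0 0 0 0;0 0 0 0 0 0;0 0 0 0 0 0;0 0 0 0 0 0;0 0 0 0 0 0;0 0 0 0 0 0;0 0 0 0 0 0"
  grip: 0

```text
time_s: 15.75
tcp_pos: [0.5073, 0.3135, 0.0411]
ee_rot: [[-0.998, -0.069, 0.0], [-0.069, 0.998, 0.0], [-0.0, 0.0, -1.0]]
wrist_force: [-0.7, 1.0, 0.4]
gripper_width: 0.374
gripper_force: 30.1
```

play_rows:
  commands: "0.1 0 0.2 0 0 0;0.1 0 0.4 0 0 0;0 0 0.8 0 0 0;0 0 0.9 0 0 0;0 0 0.9 0 0 0;0 0 0.9 0 0 0;0 0 0.9 0 0 0;0 0 0 0 0 0;0 0 0 0 0 0"

```text
time_s: 16.65
tcp_pos: [0.5132, 0.3133, 0.1918]
ee_rot: [[-0.998, -0.068, 0.001], [-0.068, 0.998, 0.001], [-0.001, 0.001, -1.0]]
wrist_force: [-0.2, 0.2, -1.2]
gripper_width: 0.369
gripper_force: 30.1
```

```bash
python3 - <<'E'
from h import *
p,d=cams.capture('side');cv2.imwrite('pics/s5.png',cv2.resize(p[130:380,120:360],None,fx=2.4,fy=2.4))
E
```

```text
(no output)
```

View pics/s5.png

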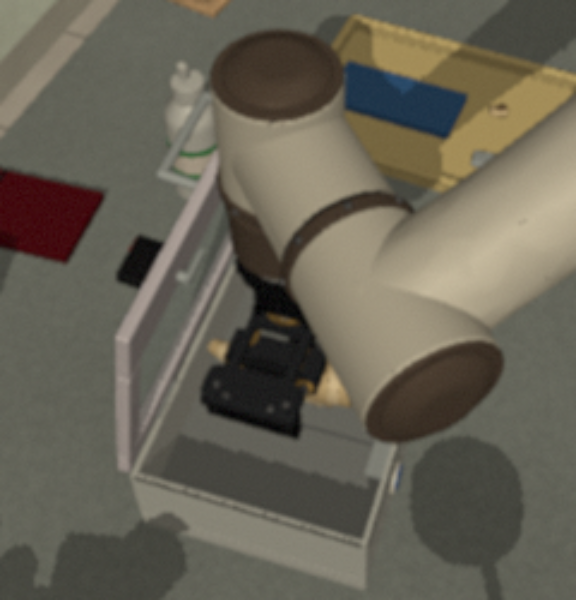

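The horn is held level in the gripper at crop (215–345, 345–400), above the case. The lid is still open and clear of the wrist.

play_rows:
  commands: "-0.1 -0.5 0 0 0 0;-0.1 -0.8 0 0 0 0;-0.1 -1 0 0 0 0;-0.1 -1 0 0 0 0;-0.1 -1 0 0 0 0;-0.1 -1 0 0 0 0;-0.1 -1 0 0 0 0;0 -1 0 0 0 0;0 -1 0 0 0 0;0 -1 0 0 0 0;0 -1 0 0 0 0;0.5 -1 0 0 0 -0.09;0.5 -1 0 0 0 -0.09;0.5 -1 0 0 0 -0.09;0.5 -1 0 0 0 -0.09;0.5 -1 0 0 0 -0.09;0.5 -0.9 0 0 0 -0.1;0.3 -0.7 0 0 0 0;0.1 -0.5 0 0 0 0;0 0 0 0 0 0"

```text
time_s: 18.7
tcp_pos: [0.5931, -0.2104, 0.1895]
ee_rot: [[-1.0, 0.016, -0.003], [0.016, 1.0, 0.0], [0.003, 0.0, -1.0]]
wrist_force: [0.1, 0.2, -1.6]
gripper_width: 0.366
gripper_force: 30.1
```

play_rows:
  commands: "0.02 -0.15 -0.5 0 0 0;0 0 -1 0 0 0;0 0 -1 0 0 0;0 0 -1 0 0 0;0 0 -0.7 0 0 0;0 0 -0.4 0 0 0;0 0 0 0 0 0;0 0 0 0 0 0"

```text
time_s: 19.5
tcp_pos: [0.5953, -0.213, 0.054]
ee_rot: [[-1.0, 0.013, 0.001], [0.013, 1.0, -0.001], [-0.001, -0.001, -1.0]]
wrist_force: [0.2, -0.8, -0.9]
gripper_width: 0.369
gripper_force: 30.1
```

```bash
python3 - <<'E'
from h import *
p,d=cams.capture('side');cv2.imwrite('pics/s6.png',cv2.resize(p[100:240,220:390],None,fx=4,fy=4))
for n in('side','top'):
    if n=='top': p,d=cams.capture(n)
    W=cloud(n,d);h=cv2.cvtColor(p,cv2.COLOR_BGR2HSV)
    m=(W[...,2]>.03)&(W[...,2]<.095)&(W[...,0]>.48)&(W[...,0]<.72)&(W[...,1]>-.27)&(W[...,1]<-.16)&(h[...,1]>45)&(h[...,0]<30)
    P=W[m]*1000;print(n,len(P))
    for x in range(510,720,15):
        q=P[abs(P[:,0]-x)<7.5]
        if len(q)>3: print(x,np.round([q[:,0].min(),q[:,0].max(),q[:,1].min(),q[:,1].max(),np.percentile(q[:,2],95)]),len(q))
print(r.sense()['tcp_pos'])
E
```

```text
side 186
540 [ 542.  547. -231. -197.   92.] 48
555 [ 548.  562. -226. -193.   91.] 62
570 [ 563.  577. -227. -193.   89.] 55
585 [ 578.  582. -207. -197.   84.] 10
675 [ 674.  679. -224. -219.   61.] 5
top 225
540 [ 540.  547. -236. -199.   91.] 63
555 [ 548.  562. -235. -198.   90.] 117
570 [ 563.  569. -232. -199.   89.] 35
585 [ 578.  581. -227. -211.   84.] 10
[ 0.59589432 -0.21314733  0.05476281]
```

View pics/s6.png

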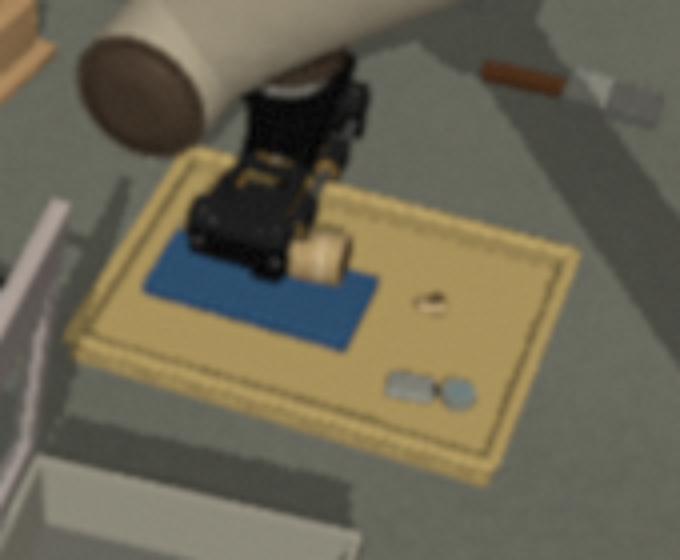

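The horn's root is at crop (325,255) over the pad, about 16 mm inside its front edge; the chip and loupe are clear. Lowering gently.

play_rows:
  commands: "0 -0.17 -0.3 0 0 0;0 0 -0.3 0 0 0;0 0 -0.2 0 0 0;0 0 -0.12 0 0 0;0 0 0 0 0 0;0 0 0 0 0 0"

```text
time_s: 20.2
tcp_pos: [0.595, -0.2182, 0.0254]
ee_rot: [[-1.0, 0.014, 0.0], [0.014, 1.0, -0.0], [-0.0, -0.0, -1.0]]
wrist_force: [0.7, -1.2, -2.2]
gripper_width: 0.37
gripper_force: 30.0
```

play_rows:
  commands: "0 0 -0.04 0 0 0;0 0 0 0 0 0;0 0 0 0 0 0"

```text
time_s: 20.5
tcp_pos: [0.595, -0.2182, 0.0244]
ee_rot: [[-1.0, 0.014, 0.0], [0.014, 1.0, -0.0], [-0.0, -0.0, -1.0]]
wrist_force: [0.0, 0.4, -1.1]
gripper_width: 0.368
gripper_force: 30.0
```

play_rows:
  commands: "0 0 -0.05 0 0 0;0 0 0 0 0 0;0 0 0 0 0 0"

```text
time_s: 20.8
tcp_pos: [0.5951, -0.2182, 0.0241]
ee_rot: [[-1.0, 0.013, 0.001], [0.013, 1.0, -0.0], [-0.001, -0.0, -1.0]]
wrist_force: [-2.0, 1.4, 5.8]
gripper_width: 0.364
gripper_force: 29.9
```

Contact. Release and retreat upward.

play_rows:
  commands: "0 0 0 0 0 0;0 0 0 0 0 0;0 0 0 0 0 0;0 0 0 0 0 0;0 0 0.3 0 0 0;0 0 0.7 0 0 0;0 0 1 0 0 0;0 0 1 0 0 0;0 0 1 0 0 0;0 0 1 0 0 0;0 0 1 0 0 0;-1 0 0 0 0 0;-1 0 0 0 0 0;-1 0 0 0 0 0;-1 0 0 0 0 0;-1 0 0 0 0 0;0 0 0 0 0 0;0 0 0 0 0 0"
  grip: 62

```text
time_s: 22.6
tcp_pos: [0.4449, -0.2184, 0.2038]
ee_rot: [[-1.0, 0.014, 0.002], [0.014, 1.0, -0.001], [-0.002, -0.001, -1.0]]
wrist_force: [-0.2, 0.0, 0.2]
gripper_width: 0.713
gripper_force: 0.0
```

```bash
python3 - <<'E'
from h import *
p,d=cams.capture('side');cv2.imwrite('pics/s7.png',p)
W=cloud('side',d);h=cv2.cvtColor(p,cv2.COLOR_BGR2HSV)
m=(W[...,2]>.024)&(W[...,2]<.08)&(W[...,0]>.48)&(W[...,0]<.72)&(W[...,1]>-.29)&(W[...,1]<-.15)&(h[...,1]>40)&(h[...,0]<30)
P=W[big(m)]*1000;print(P.min(0),P.max(0))
E
```

```text
[ 541.39754259 -236.55579563   24.6481854 ] [ 677.00170104 -198.0332721    63.16175637]
```

View pics/s7.png

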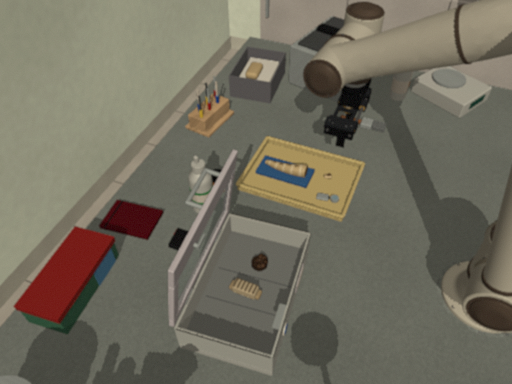

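The horn lies lengthwise on the pad at (265–308, 160–175). The lid stands open, the other objects are in place, and the arm is clear.

```bash
python3 -c "
from station import r
print(r.finish_job())"
```

```text
the job is handed in; nothing more can be done
None
```

The job is handed in, with no verdict returned: the latch is released, the lid stands open on its own, and the horn lies lengthwise on the blue pad, root and tip each about 15 mm inside its ends; in the last picture everything else looked in place.

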